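Shift a bench drive into third gear

ROBOT

A 6-joint arm with a two-finger parallel gripper is mounted at the origin on a cart in front of the work surface, level with it; the furniture and walls round the work are solid. World frame = base frame: x ahead of the robot, y to its left, z up, the work surface at z = 0. Lengths are in mm, angles in degrees, forces in N, time in s.
With the tool pointing down it reaches from about 350 to 850 mm from the base axis. Payload 8.1 kg.
Tool frame: the origin (TCP) lies midway between the tips of the shut fingers; the grasp point (between the pads) lies 19 mm behind it; x points along the fingers, y is the direction in which the jaws open and shut, and the axes are right-handed (so a half turn about x gives the same grasp; the last joint's range is limited). The gripper opens to 85 mm and grips with 20 to 120 N. Pads are 22 mm wide; open, the fingers measure 114 mm over their backs; the gripper's body (76 mm by 85 mm) begins 54 mm behind the grasp point. The pads swing forward as they close: fully open they stand 13 mm farther back than shut.
Start: joints at [-80.294, 7.471, 85.268, -0, 87.261, -4.893], TCP at [151.251, -580.627, 199.892] pointing down, gripper open.
Joint ranges: [-169.43, 169.43], [-51.17, 129.36], [1.28, 143.12], [-76.62, 256.62], [0, 156.53], [-152.29, 152.29]. Speed limits (degrees/s): [136.94, 136.94, 159.86, 180, 180, 180].

INTERFACE

Orientations are given as [roll, pitch, yaw] about the fixed x, y, z axes, in that order (R = Rz(yaw) Ry(pitch) Rx(roll)).
In Python, from bench import sense, snapshot, hand_in gives the robot as it stands.
- The arm moves only by the tool drive_tool, never from a script. Its argument "deltas" is a list of rows, each a list of 7 numbers: the closure in counts, from 0 (fully open) to 255 (shut), then the shift along the tool's x, y, z in m, then the turn, a rotation vector about the tool's x, y, z in rad. A call has exactly 10 rows; each row is the pose to reach, as a shift and turn from the pose commanded when the call began, along the tool's axes at that moment; what a row does not reach only later rows make up. A row lasts 1/12 s, in which the tool goes at most 41.7 mm and 7.16 degrees, less where a joint would pass 70% of its speed; a pose out of reach is approached as far as the arm can. A call with a gripper value outside its range is refused whole. The fingers move at their own pace and stop on an object; "squeeze" is the grip in N (left out, the last holds). Time passes only in rows, so rows that repeat a pose let the fingers close, or fill a call up. It gives the time, the measured TCP pose, the force and the opening at its end, in the units of the state.
- sense(): the state, without advancing time (a new reading comes with each control period).
- snapshot(name): name is "scene" or "side" or "wrist"; returns a dict with "frame" (420x560x3 uint8, blue, green, red), "fx", "fy", "cx", "cy" (pixels), "k1" (the pictures are not rectified: a ray, as slopes to the right and down, at radius r is drawn at 1 + k1 r^2 times it, then the intrinsics apply), "rvec" (rotation vector, rad) and "tvec" (3), from world to camera coordinates, as OpenCV has them. Camera axes: x right, y down, z forward; pixel columns grow to the right and rows downward; lengths in mm; the calibration is good to about 2 mm. A picture is of the moment at which its call begins. There is no depth.
- hand_in(): hands the job in, once; it reports no verdict.
The state is a dict: "time": time; "joint_pos": joint angles; "qd": joint speeds; "joint_efforts": joint torques, N m; "tool_pos": TCP position; "tcp_rot": TCP orientation; "ft_force": force on the tool from outside, world axes, zero at the start; "wrist_torque": the same for the moment, N m; "finger_gap": finger opening in mm.
Only numpy, scipy, OpenCV 4.12 (cv2) and the standard library are available. Lean on these libraries where they do the work, as an engineer would, in place of code of your own. Each camera call takes 0.05 s, during which the arm holds its last target.

TASK

The kitchen's bench drive was left in the rear left slot of its H-shaped gear gate. Push the gear lever with the fingertips, without gripping it: forward out of that slot to neutral, across to the right, then forward until it is fully home in third, the front right slot (away from you). Push gently, do not run into any other gear on the way, and leave the things standing round the drive where they are.

Things in the scene. Friction and masses are not known exactly. Their poses are not given: they have to be found in the camera images.
- drive: Grey metal box 150 x 160 x 74 mm (x, y, z), fixed to the table, with a steel gate plate on top (plate top 80 mm above the table) and a gear lever standing in it. Origin: centre of its underside, on the table. Its x axis is 'forward' (away from the robot, turned up to 0.3 rad either way), y is left, z up. A round hub sticks out 22 mm on its left side, a small dial about 13 mm on its front. The lever pivots on this origin's vertical axis, 20 mm up.
- gate_centre (a point): Centre of the H gate, at the top face of the gate plate (80 mm above the table). In the drive's axes the two fore-aft slots have their centre lines 18 mm left and right of this point and reach 32 mm forward and back; a cross channel (neutral) joins them in the middle. Slots and channel are 16 mm wide, the lever's stem 10 mm thick, so it has 3 mm of play each way. The webs between the slots have round noses.
- knob (a point): Centre of the lever's black ball knob, 28 mm in diameter, 120 mm from the pivot along the lever; the 10 mm steel stem runs from it down into the gate. Upright (neutral, middle) it is 140 mm above the table, 125 mm when fully in a slot. From neutral in a column to fully home the knob travels about 48 mm; from column to column about 72 mm.
- lever_across (a joint): Sideways tilt of the lever, rad: about -0.30 in the left column, 0 in the middle, about +0.30 in the right column. The knob stands about 0.12 m x sin(tilt) to the right of the gate's centre. Stays where it is left (friction; about 2 N at the knob).
- lever_fore (a joint): Fore-aft tilt of the lever, rad: 0 in neutral (it can cross within about +-0.05; the round noses guide it in from about +-0.12), about +0.42 fully forward, about -0.42 fully back. The knob stands about 0.12 m x sin(tilt) ahead of the gate's centre. Starts between -0.40 and -0.12 in the left column. Stays where it is left (friction; about 2 N at the knob).
- shaker: Glass pepper shaker with a steel cap, 43 mm across, 75 mm high, loose bystander near the drive's left side; origin at its underside.
- picks: Jar of toothpicks, 46 mm across, 66 mm high, loose bystander near the drive's right side; origin at its underside.
- spout: Spare valve spout, 33 mm across, 48 mm high, loose bystander near the drive's right side; origin at its underside.
- bowl: White rice bowl upside down, 89 mm across, 53 mm high, loose bystander farther to the right; origin at its underside.
- loose_spoon: White soup spoon, 141 x 43 x 34 mm, lying loose behind to the left; bystander.

How it is judged:
By the outcome, as a careful person would: the job done as asked, in the order asked, and still so for the second after the job is handed in, with the robot touching nothing.
It also fails if it takes over 56 s, if anything falls off the work surface, if the arm or the gripper's body presses on something with over 40 N, if the wrist force passes 120 N, or if a joint passes its speed limit or range.

## Working session

There is one attempt and no reset: what is moved stays moved. The work goes in short steps, Python scripts to look and compute and a tool call to move; the robot and the scene stay as the last step left them, time stands still between calls to the robot, and variables do not carry over. Pictures are saved under pics/ and viewed, and the job is handed in when it is done.

Besides the shell and the picture viewer there is one more tool, called as a command line: name --pt "numbers of a row" for each row, then --argument value for the rest. drive_tool: Moves the arm, as the interface text tells. Its arguments: {"type":"object","properties":{"deltas":{"type":"array","items":{"type":"array","items":{"type":"number"}}},"squeeze":{"type":"number"}},"required":["deltas"]}

```bash
mkdir -p pics; ls; cat > h.py <<'E'
import numpy as np,cv2
from bench import sense,snapshot,hand_in
def snap(n,f,crop=None,s=1):
    d=snapshot(n); np.save(''+f+'.npy',d,allow_pickle=True)
    im=np.array(d['frame'])
    cv2.imwrite('pics/'+f+'.png',im); return d
def load(f): return np.load(''+f+'.npy',allow_pickle=True).item()
def proj(d,P):
    K=np.array([[d['fx'],0,d['cx']],[0,d['fy'],d['cy']],[0,0,1.]])
    return cv2.projectPoints(np.array(P,float).reshape(-1,1,3),np.array(d['rvec'],float),np.array(d['tvec'],float),K,np.array([d['k1'],0,0,0,0.]))[0].reshape(-1,2)
def ray(d,uv):
    K=np.array([[d['fx'],0,d['cx']],[0,d['fy'],d['cy']],[0,0,1.]])
    n=cv2.undistortPoints(np.array(uv,float).reshape(-1,1,2),K,np.array([d['k1'],0,0,0,0.])).reshape(-1,2)
    R=cv2.Rodrigues(np.array(d['rvec'],float))[0]; t=np.array(d['tvec'],float).ravel()
    return -R.T@t,np.c_[n,np.ones(len(n))]@R
def atz(d,uv,z):
    c,r=ray(d,uv); return c+r*((z-c[2])/r[:,2])[:,None]
def tri(ds,uvs):
    A=np.zeros((3,3));b=np.zeros(3)
    for d,uv in zip(ds,uvs):
        c,r=ray(d,[uv]);r=r[0]/np.linalg.norm(r[0]);M=np.eye(3)-np.outer(r,r);A+=M;b+=M@c
    return np.linalg.solve(A,b)
E
python3 - <<'E'
from h import *
for n in ['scene','side','wrist']:
    d=snap(n,n+'0'); print(n,d['fx'],d['k1'],ray(d,[[280,210]]))
print(sense())
E
```

```text
pics
scene 471.3868332393706 -0.06759410539564502 (array([145.4897106 , 610.0418524 , 891.55072867]), array([[ 0.40868465, -0.59233875, -0.69436037]]))
side 527.1414331731079 0.02404964747195546 (array([ 151.71538092, -254.76386589, 1021.35880219]), array([[ 0.44108215,  0.1945222 , -0.87624565]]))
wrist 359.0282537603581 -0.03953056597115531 (array([ 215.82754598, -562.36507521,  372.09677205]), array([[-0.25005695, -0.06329437, -0.96618724]]))
{'time': 0.15, 'joint_pos': array([-8.02936893e+01,  7.50520684e+00,  8.53160851e+01,  6.99646162e-05,
        8.72624279e+01, -4.89341791e+00]), 'qd': array([-0.00283931, -0.08917488, -0.22454627, -0.00285608, -0.00900037,
       -0.09267646]), 'joint_efforts': array([-2.26244906e-04, -5.70062327e+01, -5.01158309e+01, -2.47507996e-04,
        9.69693647e-03,  1.55696665e-05]), 'tool_pos': array([ 151.17594831, -580.14565912,  199.0741392 ]), 'tcp_rot': array([-94.94124194,  89.91628015,  99.65848331]), 'ft_force': array([ 0.27114277,  0.95552043, -1.2031503 ]), 'wrist_torque': array([-0.00807368, -0.05485388, -0.00533234]), 'finger_gap': 85.57801715442872}
```

View pics/scene0.png

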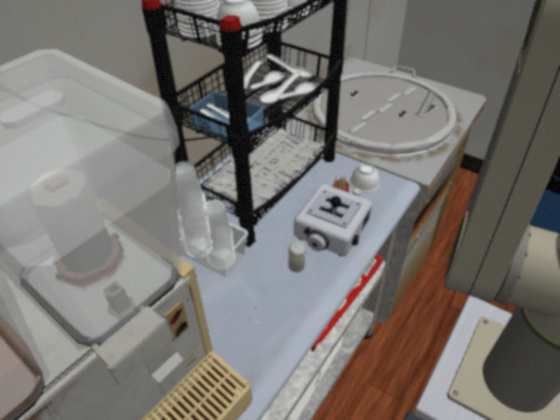

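View pics/side0.png

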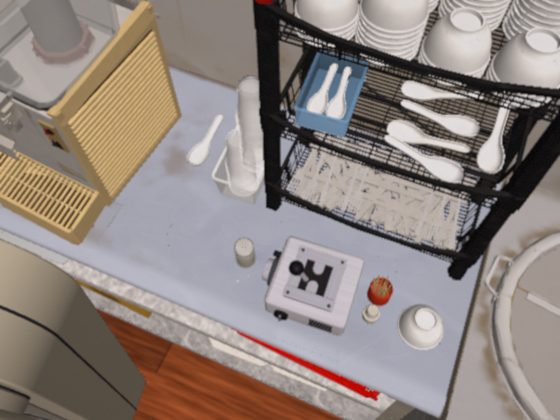

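```bash
python3 - <<'E'
from h import *
a=load('side0')['frame'][220:360,220:460]; b=load('scene0')['frame'][160:290,270:400]
cv2.imwrite('pics/z1.png',cv2.resize(a,None,fx=3.3,fy=3.3,interpolation=2))
cv2.imwrite('pics/z2.png',cv2.resize(b,None,fx=4.5,fy=4.5,interpolation=2))
d=load('side0')
print(atz(d,[[310,285],[280,240],[362,255],[345,330],[266,312]],80).round(0))
E
```

```text
[[ 500. -161.   80.]
 [ 563.  -72.   80.]
 [ 596. -231.   80.]
 [ 445. -251.   80.]
 [ 419. -106.   80.]]
```

View pics/z1.png

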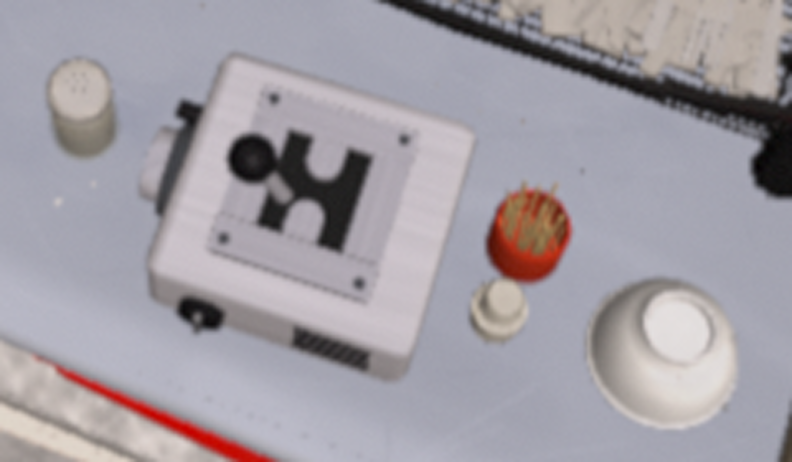

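View pics/z2.png

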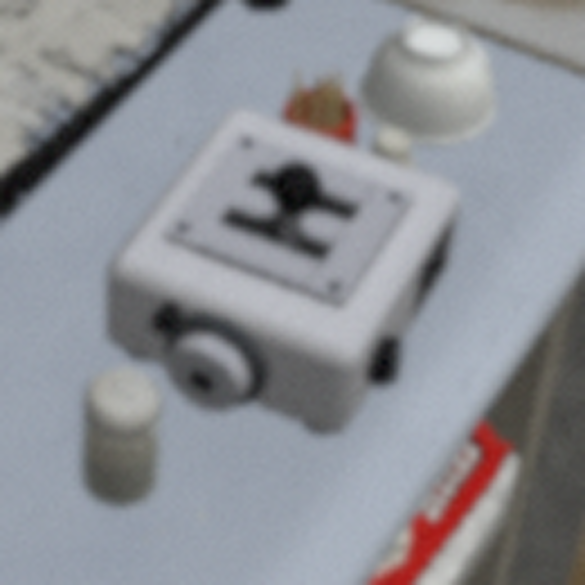

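```bash
python3 - <<'E'
from h import *
s=load('side0');c=load('scene0')
f=lambda p:np.array(p)/3.3+220-0.35
g=lambda p:np.array(p)/4.5+[270,160]-.4
S=f([[274,98],[404,140],[359,283],[223,238]])
C=g([[247,143],[397,198],[335,290],[180,230]]) # FL? order: see
Ws=atz(s,S,81);Wc=atz(c,C,81)
print(Ws.round(1),Ws.mean(0));print(Wc.round(1),Wc.mean(0))
# knob
k=tri([s,c],[f([252,157]),g([296,187])]);print('knob',k, proj(s,[k])-f([252,157]),proj(c,[k])-g([296,187]))
for W in(Ws,):
    e=(W[0]+W[1]-W[2]-W[3])[:2];e2=(W[0]+W[3]-W[1]-W[2])[:2]
    print(np.degrees(np.arctan2(e[1],e[0])),np.degrees(np.arctan2(-e2[0],e2[1])))
fs=lambda p:atz(s,f(p),0)
print('shaker base',fs([[85,135]]),'picks',fs([[530,262]]),'spout',fs([[498,325]]),'bowl',fs([[662,370]]))
E
```

```text
[[ 561.9 -121.3   81. ]
 [ 566.8 -201.1   81. ]
 [ 475.6 -207.4   81. ]
 [ 470.  -127.3   81. ]] [ 518.53904548 -164.27560814   81.        ]
[[ 565.6 -202.1   81. ]
 [ 472.7 -208.4   81. ]
 [ 467.2 -126.1   81. ]
 [ 560.2 -119.7   81. ]] [ 516.39503783 -164.06973618   81.        ]
knob [ 499.35735621 -131.42687846  136.0758444 ] [[-0.15727407  0.49584103]] [[-0.32215748 -0.23269938]]
3.8307862895455833 3.7664394198208315
shaker base [[526.1650598   -8.99632078   0.        ]] picks [[ 5.56982634e+02 -2.94328380e+02 -1.13686838e-13]] spout [[ 511.9097001  -288.81769422    0.        ]] bowl [[ 5.24258263e+02 -3.85925170e+02  1.13686838e-13]]
```

```bash
python3 - <<'E'
from h import *
from scipy.spatial.transform import Rotation as Ro
s=load('side0');c=load('scene0')
print('posts',atz(s,[[273,207],[458,275]],0).round(), atz(c,[[250,238],[331,158]],0).round())
print('shelf edge', atz(s,[[280,193],[462,250]],60).round())
q=sense();R=Ro.from_euler('xyz',q['tcp_rot'],degrees=True).as_matrix();print(R.round(3))
print(R.T@(np.array([215.8,-562.4,372.1])-q['tool_pos']))
E
```

```text
posts [[ 667.  -11.    0.]
 [ 669. -425.    0.]] [[ 676.  -22.    0.]
 [ 668. -428.    0.]]
shelf edge [[ 673.  -25.   60.]
 [ 694. -409.   60.]]
[[-0.     0.252 -0.968]
 [ 0.001 -0.968 -0.252]
 [-1.    -0.001 -0.   ]]
[-173.01595655   -1.13509153  -67.0321962 ]
```

View pics/wrist0.png

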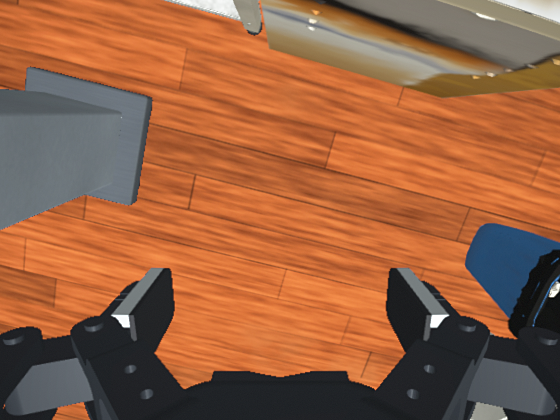

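drive_tool --pt "255 -0.006 -0.009 -0.01 0.019 0 0" --pt "255 -0.012 -0.027 -0.031 0.038 0 0" --pt "255 -0.018 -0.046 -0.053 0.057 0 0" --pt "255 -0.02 -0.065 -0.075 0.076 0 0" --pt "255 -0.02 -0.084 -0.097 0.095 0 0" --pt "255 -0.02 -0.103 -0.119 0.114 0 0" --pt "255 -0.02 -0.122 -0.141 0.133 0 0" --pt "255 -0.02 -0.141 -0.163 0.152 0 0" --pt "255 -0.02 -0.16 -0.185 0.171 0 0" --pt "255 -0.02 -0.177 -0.205 0.188 0 0" --squeeze 20

```text
time: 0.98
tool_pos: [305.6, -356.1, 219.7]
tcp_rot: [-88.5, 90.0, 95.2]
ft_force: [1.1, 0.1, -0.6]
finger_gap: 0.2
```

drive_tool --pt "255 0 -0.024 -0.019 0 0 0" --pt "255 0 -0.048 -0.038 0 0 0" --pt "255 0 -0.072 -0.057 0 0 0" --pt "255 0 -0.096 -0.076 0 0 0" --pt "255 0 -0.12 -0.095 0 0 0" --pt "255 0 -0.144 -0.114 0 0 0" --pt "255 0 -0.168 -0.133 0 0 0" --pt "255 0 -0.19 -0.151 0 0 0" --pt "255 0 -0.205 -0.163 0 0 0" --pt "255 0 -0.212 -0.168 0 0 0"

```text
time: 1.82
tool_pos: [459.4, -132.7, 219.6]
tcp_rot: [-82.7, 90.0, 101.3]
ft_force: [-0.3, -0.9, -1.5]
finger_gap: 0.4
```

```bash
python3 - <<'E'
from h import *
for n in ['scene','side','wrist']: d=snap(n,n+'1')
a=load('side1')['frame'][190:340,200:400]; b=load('scene1')['frame'][140:290,240:440]
cv2.imwrite('pics/z3.png',np.vstack([cv2.resize(a,None,fx=2,fy=2,interpolation=2),cv2.resize(b,None,fx=2,fy=2,interpolation=2)]))
q=sense();print(q['tool_pos'],q['tcp_rot'],q['joint_pos'],q['ft_force'])
E
```

```text
[ 458.24330082 -134.91512989  219.61869138] [   8.90604903   89.95256564 -167.19057529] [-2.25353993e+01 -1.22015745e+01  1.02351049e+02 -2.74406317e-02
  8.98892174e+01  6.35612873e+01] [ 0.35614505 -0.8070562   0.47993603]
```

View pics/z3.png

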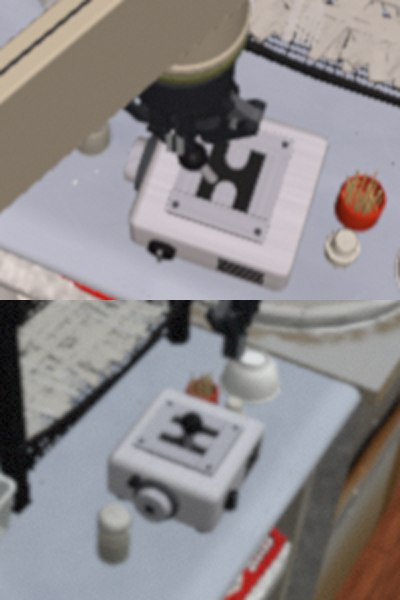

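View pics/wrist1.png

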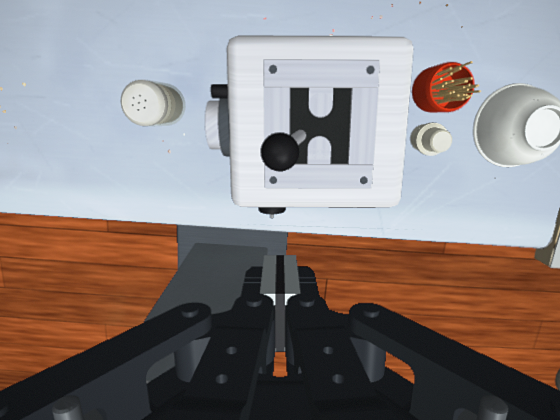

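```bash
cat >> h.py <<'E'
G=np.array([517.5,-164.2]);Y=np.radians(3.8)
def todrive(p):
    d=np.array(p)[:2]-G;return np.array([d@[np.cos(Y),np.sin(Y)],d@[-np.sin(Y),np.cos(Y)]])
E
python3 - <<'E'
from h import *
w=load('wrist1')
W=atz(w,[[272,69],[370,70],[364,184],[273,181]],81);print(W.round(1),W.mean(0))
H=atz(w,[[291,88],[350,88],[350,163]],80);print('H',H.round(1),[todrive(h).round(1) for h in H])
for z in (134,):
    k=atz(w,[[280,152]],z);print(k,todrive(k[0]))
q=sense();print('tcp drive',todrive(q['tool_pos']))
print(proj(w,[q['tool_pos']]))
E
```

```text
[[ 560.4 -119.    81. ]
 [ 565.5 -199.    81. ]
 [ 471.  -206.2   81. ]
 [ 468.  -125.9   81. ]] [ 516.24416805 -162.53240037   81.        ]
H [[ 546.8 -135.7   80. ]
 [ 550.4 -184.5   80. ]
 [ 488.4 -191.8   80. ]] [array([31.1, 26.5]), array([ 31.5, -22.4]), array([-30.8, -25.6])]
[[ 499.09006119 -129.91960659  134.        ]] [-16.09756859  35.42512533]
tcp drive [-57.18559888  33.14765898]
[[283.99598216 249.60777791]]
```

drive_tool --pt "255 0.008 0 0 0 0 0" --pt "255 0.022 0 0 0 0 0" --pt "255 0.037 0 0 0 0 0" --pt "255 0.052 0 0 0 0 0" --pt "255 0.067 0 0 0 0 0" --pt "255 0.082 0 0 0 0 0" --pt "255 0.095 0 0 0 0 0" --pt "255 0.103 0 0 0 0 0" --pt "255 0.107 0 0 0 0 0" --pt "255 0.107 0 0 0 0 0"

```text
time: 2.8
tool_pos: [457.5, -135.3, 111.8]
tcp_rot: [-23.0, 89.9, 160.7]
ft_force: [-0.4, -0.4, 0.1]
finger_gap: 0.1
```

drive_tool --pt "255 0 0 -0.002 0 0 0" --pt "255 0 0 -0.004 0 0 0" --pt "255 0 0 -0.006 0 0 0" --pt "255 0 0 -0.008 0 0 0" --pt "255 0 0 -0.01 0 0 0" --pt "255 0 0 -0.012 0 0 0" --pt "255 0 0 -0.014 0 0 0" --pt "255 0 0 -0.016 0 0 0" --pt "255 0 0 -0.018 0 0 0" --pt "255 0 0 -0.02 0 0 0"

```text
time: 3.63
tool_pos: [478.6, -133.5, 112.9]
tcp_rot: [-29.8, 90.0, 154.0]
ft_force: [0.3, 0.5, 0.1]
finger_gap: -0.2
```

```bash
sed -i 's/517.5,-164.2/516.8,-163.5/' h.py; python3 - <<'E'
from h import *
d=snap('wrist','wrist2');q=sense();print(q['tool_pos'],todrive(q['tool_pos']),q['ft_force'])
E
```

```text
[ 478.90494582 -133.54823463  112.88102043] [-35.82672039  32.39736851] [ 0.7079796   0.18626724 -0.20195087]
```

View pics/wrist2.png

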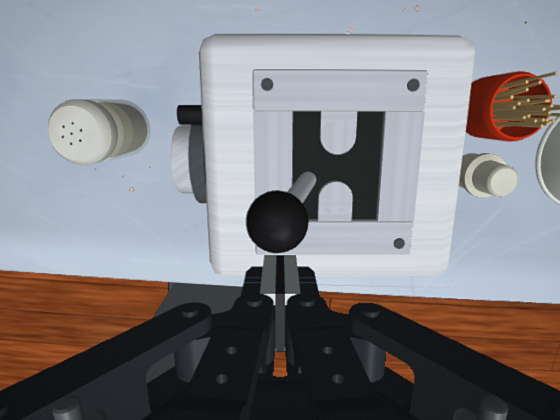

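```bash
python3 - <<'E'
from h import *
w=load('wrist2');k=atz(w,[[277,222]],134);print(todrive(k[0]))
W=atz(w,[[267,85],[413,85],[399,243]],81);print([todrive(x).round(1) for x in W])
q=sense();print(proj(w,[q['tool_pos'],q['tool_pos']+[11,0,0]]))
E
```

```text
[-15.3680292   34.87230603]
[array([46.1, 40.7]), array([ 46.5, -38.8]), array([-44.7, -38.9])]
[[282.19991482 248.14620912]
 [283.70614345 227.81781904]]
```

drive_tool --pt "255 0 0 -0.001 0 0 0" --pt "255 0 0 -0.002 0 0 0" --pt "255 0 0 -0.003 0 0 0" --pt "255 0 0 -0.004 0 0 0" --pt "255 0 0 -0.005 0 0 0" --pt "255 0 0 -0.006 0 0 0" --pt "255 0 0 -0.007 0 0 0" --pt "255 0 0 -0.008 0 0 0" --pt "255 0 0 -0.009 0 0 0" --pt "255 0 0 -0.01 0 0 0"

```text
time: 4.52
tool_pos: [488.8, -132.8, 113.4]
tcp_rot: [-172.1, 90.0, 11.7]
ft_force: [-3.7, 2.4, 6.7]
finger_gap: 0.2
```

```bash
python3 - <<'E'
from h import *
d=snap('wrist','wrist3');q=sense();print(q['tool_pos'],todrive(q['tool_pos']),q['ft_force'])
E
```

```text
[ 488.96023207 -132.78634494  113.4308348 ] [-25.7430476   32.49118013] [-2.62786679  2.2315204   5.64103372]
```

View pics/wrist3.png

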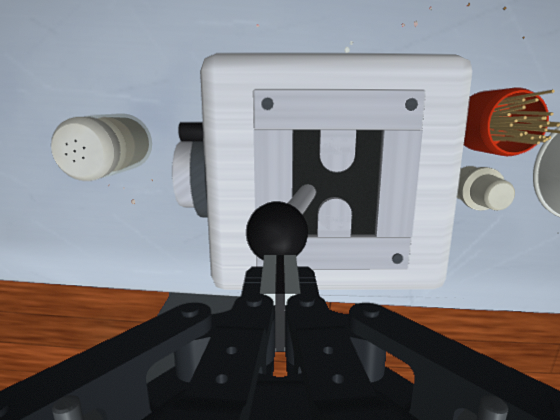

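drive_tool --pt "255 0 0 0.003 0 0 0" --pt "255 0 0 0.005 0 0 0" --pt "255 -0.005 0 0.005 0 0 0" --pt "255 -0.01 0 0.005 0 0 0" --pt "255 -0.01 0 0.003 0 0 0" --pt "255 -0.01 0 0.001 0 0 0" --pt "255 -0.01 0 -0.001 0 0 0" --pt "255 -0.01 0 -0.003 0 0 0" --pt "255 -0.01 0 -0.004 0 0 0" --pt "255 -0.01 0 -0.005 0 0 0"

```text
time: 5.4
tool_pos: [493.5, -132.5, 122.6]
tcp_rot: [-28.1, 90.0, 155.7]
ft_force: [-0.5, 0.8, -0.6]
finger_gap: -0.2
```

```bash
python3 - <<'E'
from h import *
for n in ('wrist','scene'):d=snap(n,n+'4')
q=sense();print(q['tool_pos'],todrive(q['tool_pos']),q['ft_force'])
a=load('scene4')['frame'][130:290,250:410]
cv2.imwrite('pics/z4.png',np.hstack([cv2.resize(load('wrist4')['frame'][100:320,140:440],(436,320)),cv2.resize(a,(320,320),interpolation=2)]))
E
```

```text
[ 493.47427208 -132.50917436  122.70863254] [-21.22056267  32.4685783 ] [0.15604522 1.04947058 0.47852619]
```

View pics/z4.png

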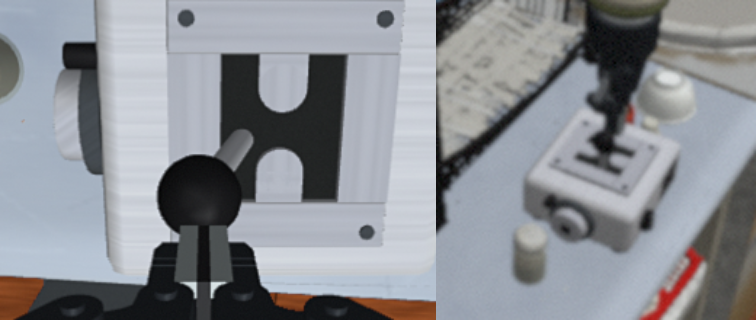

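```bash
python3 - <<'E'
from h import *
for f,p in (('wrist3',(277,232)),('wrist4',(277,234))):
    k=atz(load(f),[p],135);print(todrive(k[0]))
E
```

```text
[-9.71296886 34.94722818]
[-9.0771776  35.00856844]
```

```bash
python3 - <<'E'
from h import *
w=load('wrist1');T=np.array([458.24,-134.9,219.6]);f=np.array([np.cos(Y),np.sin(Y),0])
for a in(-11,-5,0,5,11): print(a,[proj(w,[T+a*f+[0,0,h]])[0].round(0).tolist() for h in(0,10,20,30,40)])
E
python3 - <<'E'
import sys;sys.path.insert(0,'.')
import os;os.chdir('.')
from h import *
cv2.imwrite('pics/z5.png',cv2.resize(load('wrist1')['frame'][220:400,180:380],None,fx=3.3,fy=3.3,interpolation=2))
E
```

```text
-11 [[284.0, 269.0], [284.0, 278.0], [284.0, 287.0], [284.0, 297.0], [285.0, 309.0]]
-5 [[284.0, 259.0], [284.0, 267.0], [284.0, 275.0], [285.0, 285.0], [285.0, 296.0]]
0 [[284.0, 250.0], [284.0, 257.0], [284.0, 265.0], [285.0, 275.0], [285.0, 285.0]]
5 [[284.0, 240.0], [284.0, 247.0], [284.0, 255.0], [285.0, 264.0], [285.0, 274.0]]
11 [[284.0, 229.0], [284.0, 236.0], [285.0, 243.0], [285.0, 251.0], [285.0, 260.0]]
```

View pics/z5.png

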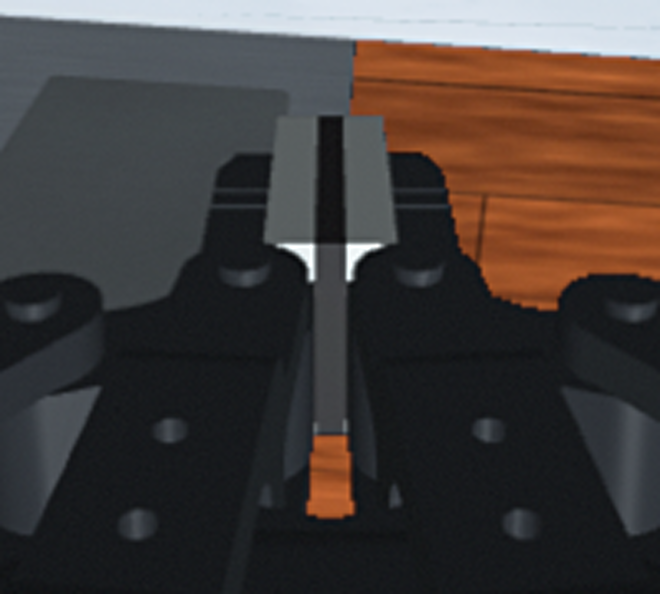

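drive_tool --pt "255 0 0 0.004 0 0 0" --pt "255 0.001 0 0.007 0 0 0" --pt "255 0.005 0 0.007 0 0 0" --pt "255 0.007 0 0.006 0 0 0" --pt "255 0.007 0 0.004 0 0 0" --pt "255 0.007 0 0.002 0 0 0" --pt "255 0.007 0 0 0 0 0" --pt "255 0.007 0 -0.002 0 0 0" --pt "255 0.007 0 -0.004 0 0 0" --pt "255 0.007 0 -0.005 0 0 0"

```text
time: 6.33
tool_pos: [498.8, -132.2, 116.2]
tcp_rot: [-165.1, 90.0, 18.7]
ft_force: [-1.7, 2.2, 2.6]
finger_gap: 0.1
```

```bash
python3 - <<'E'
from h import *
for n in ('wrist',):d=snap(n,n+'5')
q=sense();print(q['tool_pos'],todrive(q['tool_pos']),q['ft_force'])
E
```

```text
[ 498.89674028 -132.17827269  116.15463845] [-15.7880858   32.43938435] [-2.0049818   1.13446362  2.63901027]
```

View pics/wrist5.png

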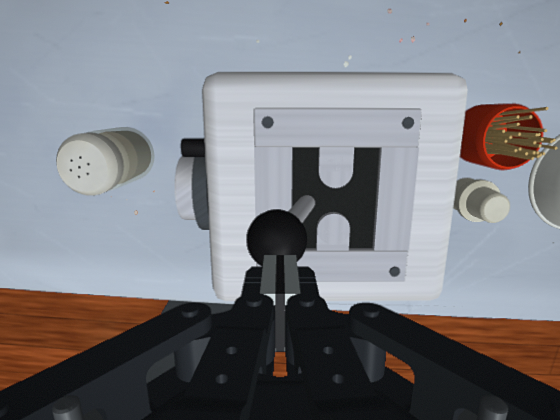

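```bash
python3 - <<'E'
from h import *
w=load('wrist5')
k=atz(w,[(277,239)],135.5);print(todrive(k[0]))
print([todrive(x).round(1) for x in atz(w,[(267,122),(408,123),(394,272)],81)],[todrive(x).round(1) for x in atz(w,[(291,148),(381,148),(375,249)],80)])
E
```

```text
[-3.74217193 34.92206148]
[array([46.7, 41. ]), array([ 46.5, -38.9]), array([-45.2, -38.7])] [array([32.1, 27.3]), array([ 32.3, -24.8]), array([-30. , -25.7])]
```

drive_tool --pt "255 0 0 -0.001 0 0 0" --pt "255 0 0 -0.002 0 0 0" --pt "255 0 0 -0.003 0 0 0" --pt "255 0 0 -0.004 0 0 0" --pt "255 0 0 -0.0045 0 0 0" --pt "255 0 0 -0.0045 0 0 0" --pt "255 0 0 -0.002 0 0 0" --pt "255 0 0 0.003 0 0 0" --pt "255 0 0 0.012 0 0 0" --pt "255 0 0 0.022 0 0 0"

```text
time: 7.22
tool_pos: [475.5, -133.8, 115.3]
tcp_rot: [-8.5, 90.0, 175.3]
ft_force: [-0.1, -0.7, 0.4]
finger_gap: 0.0
```

```bash
python3 - <<'E'
from h import *
for n in ('wrist','side'):d=snap(n,n+'6')
q=sense();print(q['tool_pos'],todrive(q['tool_pos']),q['ft_force'])
cv2.imwrite('pics/z6.png',cv2.resize(load('side6')['frame'][220:360,220:420],None,fx=3.3,fy=3.3,interpolation=2))
E
```

```text
[ 474.71111401 -133.82151055  115.24721472] [-40.02944299  32.40263498] [ 0.71619407 -1.01888865 -0.02935279]
```

View pics/wrist6.png

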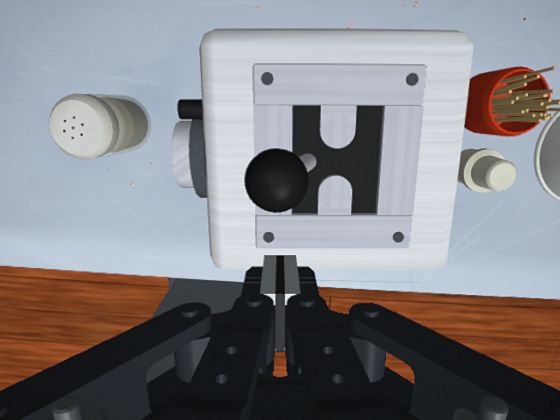

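View pics/z6.png

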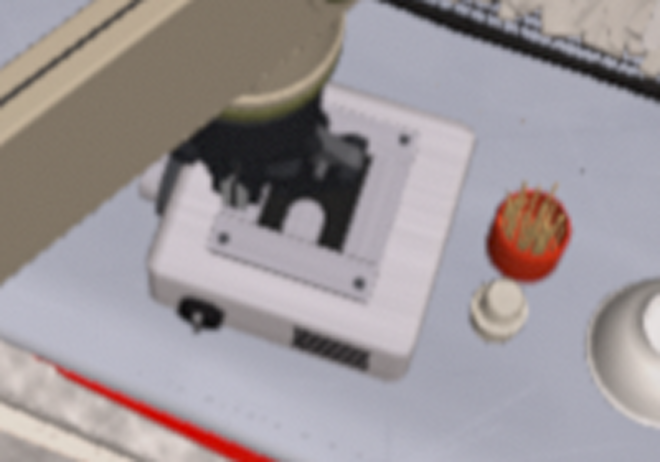

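```bash
python3 - <<'E'
from h import *
w=load('wrist6')
k=atz(w,[(277,180.5)],135);print(todrive(k[0])-[.7,1])
print([todrive(x).round(1) for x in atz(w,[(267,78.5),(412,79),(398,237),(269,237)],81)])
E
```

```text
[-0.91988617 33.86500223]
[array([46.4, 40.8]), array([ 46.6, -38.8]), array([-44.9, -38.8]), array([-45. ,  40.3])]
```

```bash
python3 - <<'E'
from h import *
d=snap('scene','scene7');q=sense();T=q['tool_pos'];print(T)
f=np.array([np.cos(Y),np.sin(Y),0])
im=d['frame'][120:270,260:410];im=cv2.resize(im,None,fx=4,fy=4,interpolation=2)
for P,c in((T,(0,0,255)),(T+11*f,(0,255,0)),(T-11*f,(255,0,0)),(T+[0,0,40],(0,255,255))):
    p=(proj(d,[P])[0]-[260,120]+.4)*4; cv2.circle(im,tuple(int(x) for x in p),3,c,-1)
cv2.imwrite('pics/z7.png',im)
E
```

```text
[ 475.57082465 -133.85926658  115.56170706]
```

View pics/z7.png

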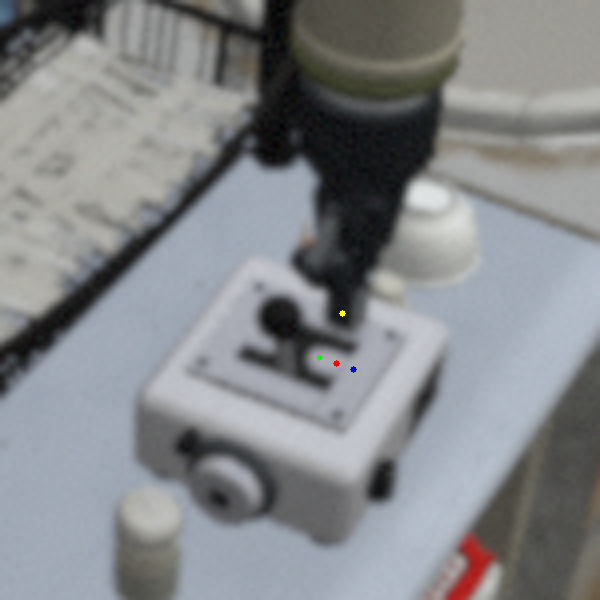

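drive_tool --pt "255 -0.005 -0.008 0 0 0 0" --pt "255 -0.01 -0.022 0 0 0 0" --pt "255 -0.01 -0.034 0 0 0 0" --pt "255 -0.01 -0.043 -0.003 0 0 0" --pt "255 -0.01 -0.046 -0.012 0 0 0" --pt "255 -0.01 -0.046 -0.022 0 0 0" --pt "255 -0.01 -0.046 -0.031 0 0 0" --pt "255 -0.006 -0.046 -0.037 0 0 0" --pt "255 0 -0.046 -0.04 0 0 0" --pt "255 0 -0.046 -0.04 0 0 0"

```text
time: 8.2
tool_pos: [512.9, -85.0, 113.9]
tcp_rot: [-18.1, 89.8, 165.7]
ft_force: [-0.8, 0.3, -0.7]
finger_gap: -0.2
```

```bash
python3 - <<'E'
from h import *
d=snap('scene','scene8');q=sense();T=q['tool_pos'];print(T,todrive(T),q['ft_force'])
w=snap('wrist','wrist8')
f=np.array([np.cos(Y),np.sin(Y),0])
im=d['frame'][120:270,260:410];im=cv2.resize(im,None,fx=4,fy=4,interpolation=2)
for h in(0,33):
  for P,c in((T,(0,0,255)),(T+11*f,(0,255,0)),(T-11*f,(255,0,0))):
    p=(proj(d,[P+[0,0,h]])[0]-[260,120]+.4)*4; cv2.circle(im,tuple(int(x) for x in p),3,c,-1)
cv2.imwrite('pics/z8.png',im)
E
```

```text
[512.501683   -85.00473793 114.29270522] [ 0.91332016 78.60755398] [-0.5577918  -0.68766613  0.1508203 ]
```

View pics/z8.png

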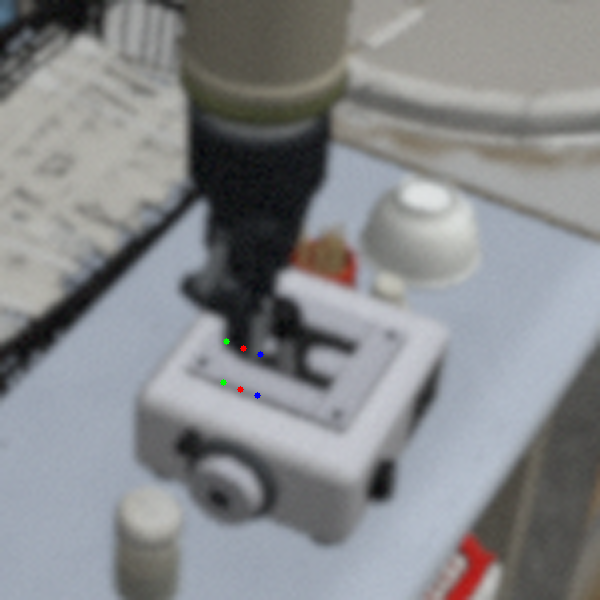

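View pics/wrist8.png

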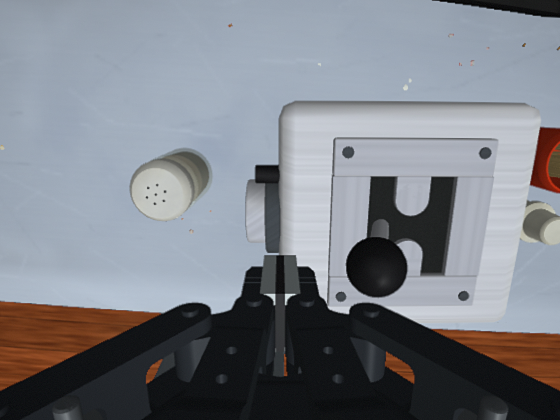

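drive_tool --pt "255 0.006 0 0 0 0 0" --pt "255 0.014 0 0 0 0 0" --pt "255 0.02 0 0 0 0 0" --pt "255 0.024 0 0 0 0 0" --pt "255 0.025 0.002 0 0 0 0" --pt "255 0.025 0.004 0 0 0 0" --pt "255 0.025 0.006 0 0 0 0" --pt "255 0.025 0.008 0 0 0 0" --pt "255 0.025 0.01 0 0 0 0" --pt "255 0.025 0.012 0 0 0 0"

```text
time: 9.13
tool_pos: [514.4, -97.5, 91.3]
tcp_rot: [159.2, 90.0, -17.0]
ft_force: [-0.4, -0.2, -0.6]
finger_gap: 0.2
```

```bash
python3 - <<'E'
from h import *
q=sense();T=q['tool_pos'];print(T,todrive(T),q['ft_force'])
w=snap('wrist','wrist9')
E
```

```text
[514.4009467  -97.4900942   91.27203848] [ 1.98095502 66.02377555] [-0.43180111 -0.19268706 -0.64173489]
```

View pics/wrist9.png

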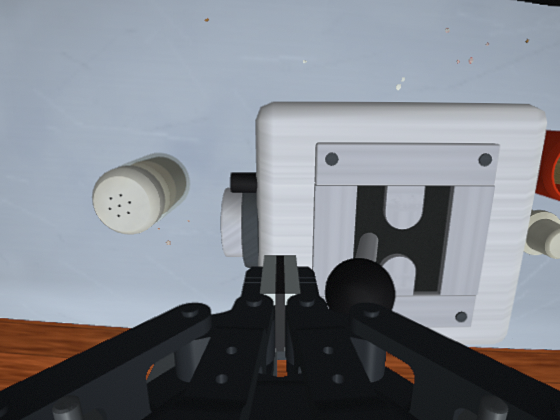

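drive_tool --pt "255 0 0.002 0 0 0 0" --pt "255 0 0.004 0 0 0 0" --pt "255 0 0.006 0 0 0 0" --pt "255 0 0.008 0 0 0 0" --pt "255 0 0.01 0 0 0 0" --pt "255 0 0.012 0 0 0 0" --pt "255 0 0.014 0 0 0 0" --pt "255 0 0.016 0 0 0 0" --pt "255 0 0.018 0 0 0 0" --pt "255 0 0.02 0 0 0 0"

```text
time: 10.02
tool_pos: [515.4, -117.3, 90.9]
tcp_rot: [92.4, 90.0, -83.8]
ft_force: [0.7, 2.2, 1.8]
finger_gap: -0.0
```

```bash
python3 - <<'E'
from h import *
q=sense();T=q['tool_pos'];print(T,todrive(T),q['ft_force'])
w=snap('wrist','wrist10')
E
```

```text
[ 515.44096229 -117.30874105   90.88097615] [ 1.70522507 46.17977474] [0.72645824 2.2380341  1.81143577]
```

View pics/wrist10.png

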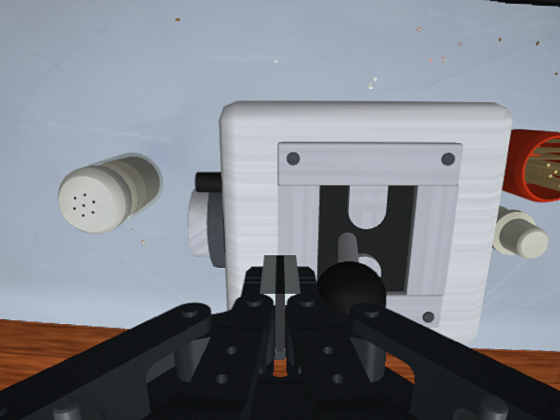

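drive_tool --pt "255 0 0.002 0 0 0 0" --pt "255 0 0.004 0 0 0 0" --pt "255 0 0.006 0 0 0 0" --pt "255 0 0.009 0 0 0 0" --pt "255 0 0.012 0 0 0 0" --pt "255 0 0.015 0 0 0 0" --pt "255 0 0.018 0 0 0 0" --pt "255 0 0.02 0 0 0 0" --pt "255 0 0.022 0 0 0 0" --pt "255 0 0.024 0 0 0 0"

```text
time: 10.9
tool_pos: [517.0, -141.3, 90.9]
tcp_rot: [-6.5, 90.0, 177.3]
ft_force: [0.2, 2.2, 1.4]
finger_gap: 0.1
```

```bash
python3 - <<'E'
from h import *
q=sense();T=q['tool_pos'];print(T,todrive(T),q['ft_force'])
w=snap('wrist','wrist11')
E
```

```text
[ 517.02529092 -141.27906524   90.85930924] [ 1.69746363 22.15715043] [0.21029438 2.23970474 1.37393464]
```

View pics/wrist11.png

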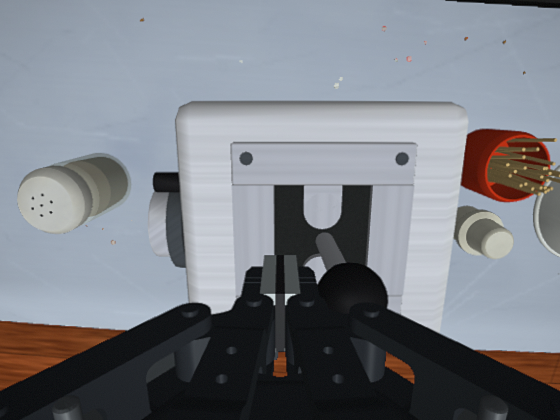

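drive_tool --pt "255 0 0.002 0 0 0 0" --pt "255 0 0.004 0 0 0 0" --pt "255 0 0.006 0 0 0 0" --pt "255 0 0.009 0 0 0 0" --pt "255 0 0.012 0 0 0 0" --pt "255 0 0.015 0 0 0 0" --pt "255 0 0.018 0 0 0 0" --pt "255 0 0.02 0 0 0 0" --pt "255 0 0.022 0 0 0 0" --pt "255 0 0.024 0 0 0 0"

```text
time: 11.78
tool_pos: [518.4, -165.1, 90.5]
tcp_rot: [-33.7, 90.0, 150.1]
ft_force: [-0.6, 1.3, -1.1]
finger_gap: -0.2
```

```bash
python3 - <<'E'
from h import *
q=sense();T=q['tool_pos'];print(T,todrive(T),q['ft_force'])
w=snap('wrist','wrist12')
print([(p,todrive(atz(load(f),[p],z)[0])) for f,p,z in (('wrist9',(361,291),135),('wrist11',(352,291),140))])
E
```

```text
[ 518.36823269 -165.0706508    90.5217105 ] [ 1.46069173 -1.67113057] [-0.62594315  1.34069048 -1.12771293]
[((361, 291), array([ 0.75578423, 34.78256679])), ((352, 291), array([ 3.36334096, -4.29614564]))]
```

View pics/wrist12.png

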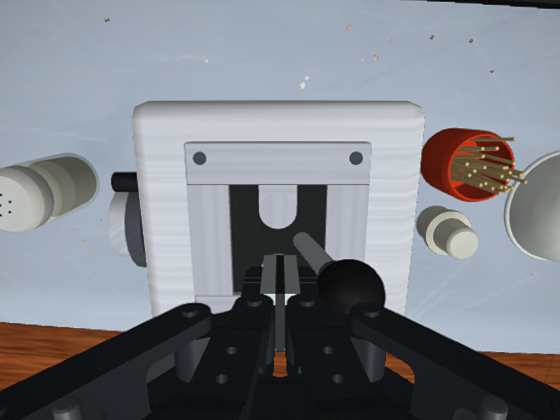

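drive_tool --pt "255 0 0.001 0 0 0 0" --pt "255 0 0.002 0 0 0 0" --pt "255 0 0.003 0 0 0 0" --pt "255 0 0.004 0 0 0 0" --pt "255 0 0.005 0 0 0 0" --pt "255 0 0.0055 0 0 0 0" --pt "255 0 0.006 0 0 0 0" --pt "255 0 0.0065 0 0 0 0" --pt "255 0 0.007 0 0 0 0" --pt "255 0 0.007 0 0 0 0"

```text
time: 12.67
tool_pos: [519.1, -172.0, 90.9]
tcp_rot: [120.5, 90.0, -55.7]
ft_force: [-0.1, 1.5, -1.1]
finger_gap: 0.2
```

```bash
python3 - <<'E'
from h import *
q=sense();T=q['tool_pos'];print(T,todrive(T),q['ft_force'])
w=snap('wrist','wrist13')
print([(p,todrive(atz(load(f),[p],z)[0])) for f,p,z in (('wrist12',(350,289),137),)])
E
```

```text
[ 519.13410373 -172.04382723   90.9036217 ] [ 1.76273937 -8.67973351] [-0.06900629  1.46875578 -1.11111843]
[((350, 289), array([  2.64531261, -27.88399583]))]
```

View pics/wrist13.png

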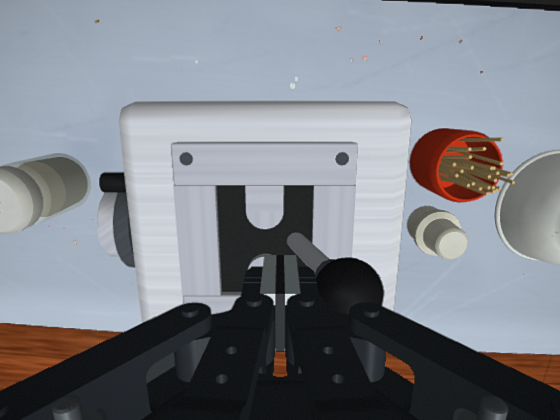

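drive_tool --pt "255 0 -0.005 0 0 0 0" --pt "255 0 -0.009 0 0 0 0" --pt "255 0 -0.009 0.008 0 0 0" --pt "255 0 -0.009 0.02 0 0 0" --pt "255 0 -0.009 0.033 0 0 0" --pt "255 0 -0.009 0.044 0 0 0" --pt "255 0 -0.002 0.046 0 0 0" --pt "255 0 0.01 0.046 0 0 0" --pt "255 0 0.021 0.046 0 0 0" --pt "255 0 0.026 0.046 0 0 0"

```text
time: 13.55
tool_pos: [475.6, -203.2, 91.4]
tcp_rot: [128.3, 89.9, -47.9]
ft_force: [0.7, 0.0, 0.1]
finger_gap: -0.3
```

```bash
python3 - <<'E'
from h import *
q=sense();T=q['tool_pos'];print(T,todrive(T),q['ft_force'])
w=snap('wrist','wrist14')
E
```

```text
[ 475.61787272 -203.21563001   91.36596603] [-43.72369677 -36.89901374] [0.72156966 0.02390942 0.14123428]
```

View pics/wrist14.png

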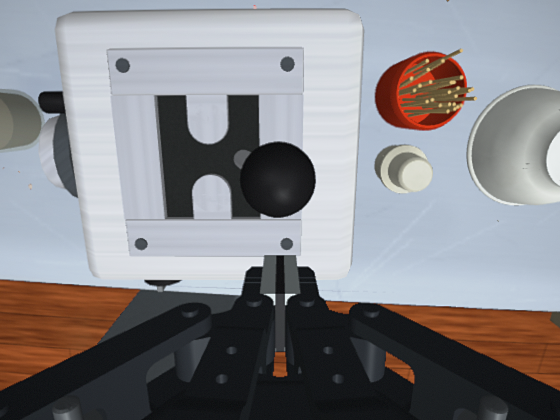

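drive_tool --pt "255 0.001 -0.001 -0.003 0 0 0" --pt "255 0.002 -0.001 -0.006 0 0 0" --pt "255 0.004 -0.001 -0.009 0 0 0" --pt "255 0.006 -0.001 -0.012 0 0 0" --pt "255 0.006 -0.001 -0.014 0 0 0" --pt "255 0.006 -0.001 -0.016 0 0 0" --pt "255 0.006 -0.001 -0.018 0 0 0" --pt "255 0.006 -0.001 -0.02 0 0 0" --pt "255 0.006 -0.001 -0.022 0 0 0" --pt "255 0.006 -0.001 -0.024 0 0 0"

```text
time: 14.43
tool_pos: [498.8, -198.4, 85.1]
tcp_rot: [21.6, 90.0, -154.6]
ft_force: [-2.1, -0.3, 1.5]
finger_gap: 0.1
```

```bash
python3 - <<'E'
from h import *
print(todrive(atz(load('wrist14'),[(278,179)],135)[0])-[.7,1])
q=sense();T=q['tool_pos'];print(T,todrive(T),q['ft_force'])
w=snap('wrist','wrist15')
E
```

```text
[ -0.54028926 -35.98753022]
[ 498.84474357 -198.41543062   85.0529833 ] [-20.229763   -33.64870306] [-2.09859262 -0.29727164  1.51591276]
```

View pics/wrist15.png

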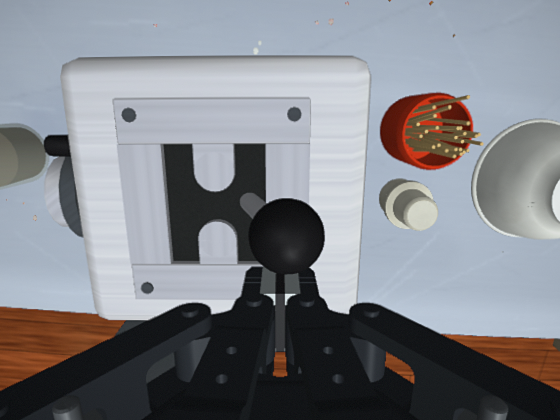

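drive_tool --pt "255 0 0 -0.002 0 0 0" --pt "255 0 0.001 -0.004 0 0 0" --pt "255 0 0.001 -0.006 0 0 0" --pt "255 0 0.001 -0.008 0 0 0" --pt "255 0 0.001 -0.01 0 0 0" --pt "255 0.001 0.001 -0.012 0 0 0" --pt "255 0.001 0.001 -0.014 0 0 0" --pt "255 0.001 0.001 -0.016 0 0 0" --pt "255 0.002 0.001 -0.018 0 0 0" --pt "255 0.002 0.001 -0.02 0 0 0"

```text
time: 15.32
tool_pos: [519.0, -198.0, 82.7]
tcp_rot: [-10.8, 90.0, 173.0]
ft_force: [-2.0, -0.8, 0.2]
finger_gap: -0.1
```

drive_tool --pt "255 0 0 -0.002 0 0 0" --pt "255 0 0 -0.004 0 0 0" --pt "255 0 0 -0.006 0 0 0" --pt "255 0.001 0 -0.008 0 0 0" --pt "255 0.001 0 -0.01 0 0 0" --pt "255 0.001 0 -0.011 0 0 0" --pt "255 0.002 0 -0.012 0 0 0" --pt "255 0.002 0 -0.013 0 0 0" --pt "255 0.002 0 -0.014 0 0 0" --pt "255 0.002 0 -0.015 0 0 0"

```text
time: 16.15
tool_pos: [533.6, -196.9, 80.6]
tcp_rot: [-30.9, 90.0, 152.9]
ft_force: [-2.0, 0.5, -1.6]
finger_gap: 0.1
```

```bash
python3 - <<'E'
from h import *
q=sense();T=q['tool_pos'];print(T,todrive(T),q['ft_force'])
w=snap('wrist','wrist16')
E
```

```text
[ 533.62145248 -196.89965987   80.63855966] [ 14.57094425 -34.44105292] [-2.0017857   0.47019945 -1.64996402]
```

View pics/wrist16.png

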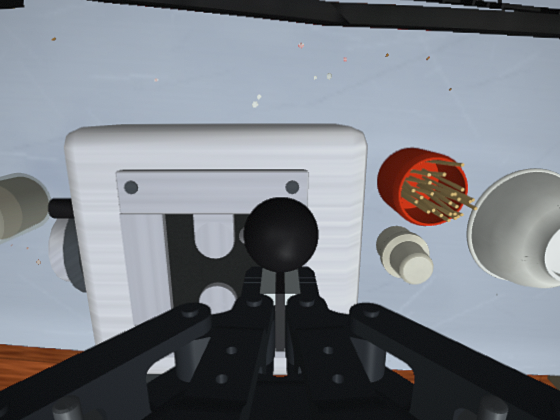

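drive_tool --pt "255 0 0 -0.001 0 0 0" --pt "255 0 0 -0.002 0 0 0" --pt "255 0 0 -0.003 0 0 0" --pt "255 0 0 -0.004 0 0 0" --pt "255 0 0 -0.005 0 0 0" --pt "255 0 0 -0.006 0 0 0" --pt "255 0 0 -0.0065 0 0 0" --pt "255 0 0 -0.007 0 0 0" --pt "255 0 0 -0.0075 0 0 0" --pt "255 0 0 -0.008 0 0 0"

```text
time: 17.03
tool_pos: [541.8, -196.5, 80.9]
tcp_rot: [55.9, 90.0, -120.3]
ft_force: [-2.4, 0.7, -1.5]
finger_gap: -0.3
```

```bash
python3 - <<'E'
from h import *
q=sense();T=q['tool_pos'];print(T,todrive(T),q['ft_force'])
w=snap('wrist','wrist17')
print(todrive(atz(load('wrist16'),[(282,234)],128)[0])-[.7,1])
E
```

```text
[ 541.82102792 -196.54503247   80.88893004] [ 22.77599521 -34.63062303] [-2.35641367  0.65422518 -1.54553134]
[ 37.96774383 -35.07408902]
```

View pics/wrist17.png

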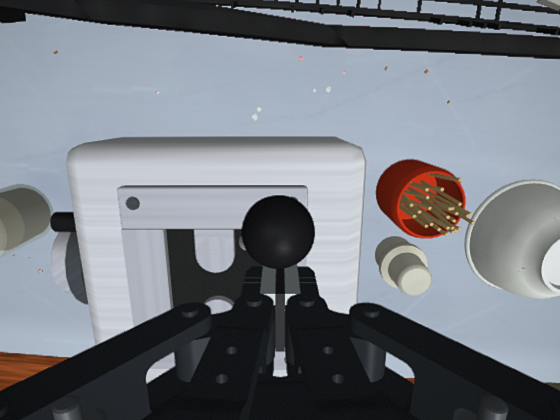

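drive_tool --pt "255 0 0 -0.0004 0 0 0" --pt "255 0 0 -0.0008 0 0 0" --pt "255 0 0 -0.0012 0 0 0" --pt "255 0 0 -0.0016 0 0 0" --pt "255 0 0 -0.002 0 0 0" --pt "255 0 0 -0.0022 0 0 0" --pt "255 0 0 -0.0024 0 0 0" --pt "255 0 0 -0.0026 0 0 0" --pt "255 0 0 -0.0028 0 0 0" --pt "255 0 0 -0.003 0 0 0"

```text
time: 17.92
tool_pos: [543.8, -196.2, 80.4]
tcp_rot: [-13.2, 89.9, 170.6]
ft_force: [-8.1, -0.4, -1.3]
finger_gap: 0.1
```

drive_tool --pt "255 0 0 -0.0002 0 0 0" --pt "255 0 0 -0.0004 0 0 0" --pt "255 0 0 -0.0006 0 0 0" --pt "255 0 0 -0.0008 0 0 0" --pt "255 0 0 -0.001 0 0 0" --pt "255 0 0 -0.001 0 0 0" --pt "255 0 0 -0.001 0 0 0" --pt "255 0 0 -0.001 0 0 0" --pt "255 0 0 -0.001 0 0 0" --pt "255 0 0 -0.001 0 0 0"

```text
time: 18.75
tool_pos: [544.2, -196.2, 80.3]
tcp_rot: [-11.2, 89.8, 172.6]
ft_force: [-10.2, -0.4, 0.4]
finger_gap: -0.4
```

```bash
python3 - <<'E'
from h import *
q=sense();T=q['tool_pos'];print(T,todrive(T),q['ft_force'])
E
```

```text
[ 544.16225704 -196.24775066   80.30065171] [ 25.13177909 -34.48915719] [-10.1704491   -0.41005713   0.37683021]
```

drive_tool --pt "255 0 0 0.001 0 0 0" --pt "255 0 0 0.003 0 0 0" --pt "255 0 0 0.008 0 0 0" --pt "255 0 0 0.016 0 0 0" --pt "255 -0.003 0 0.028 0 0 0" --pt "255 -0.012 0 0.042 0 0 0" --pt "255 -0.025 0 0.058 0 0 0" --pt "255 -0.04 0 0.074 0 0 0" --pt "255 -0.052 0 0.085 0 0 0" --pt "255 -0.055 0 0.088 0 0 0"

```text
time: 19.58
tool_pos: [458.1, -203.1, 138.8]
tcp_rot: [145.3, 89.7, -30.9]
ft_force: [0.3, -0.2, 0.6]
finger_gap: -0.3
```

```bash
python3 - <<'E'
from h import *
q=sense();T=q['tool_pos'];print(T,todrive(T),q['ft_force'])
for n in('wrist','scene','side'):snap(n,n+'20')
a=load('side20')['frame'][200:360,200:450];b=load('scene20')['frame'][130:290,250:410]
cv2.imwrite('pics/z20.png',np.hstack([cv2.resize(a,(470,300),interpolation=2),cv2.resize(b,(300,300),interpolation=2)]))
E
```

```text
[ 458.08067652 -203.09893959  138.75918708] [-61.21460336 -35.62032147] [ 0.32068383 -0.19947995  0.57741427]
```

View pics/wrist20.png

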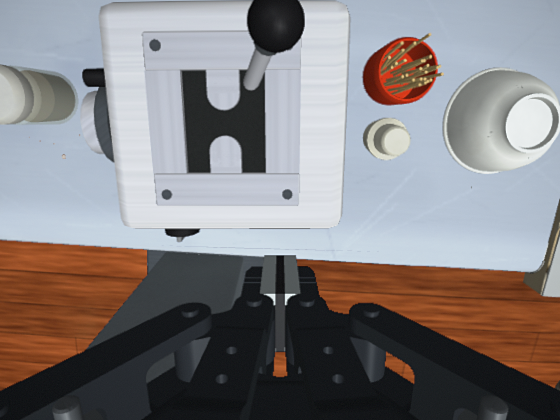

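View pics/z20.png

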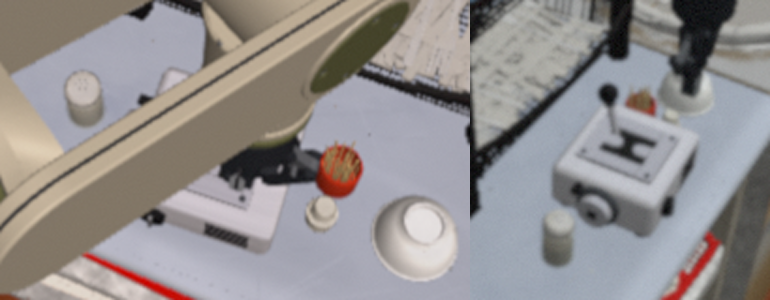

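```bash
python3 - <<'E'
from h import *
w=load('wrist20')
print(todrive(atz(w,[(275.5,20)],125)[0])-[.7,1])
print([todrive(x).round(1)-[.7,1] for x in atz(w,[(155,45),(287,194),(167,194)],81)])
from scipy.spatial import cKDTree
for f,z in(('wrist1',0),):pass
print('picks/spout/bowl tops before/after')
for a,b,z in (((447,86),(402,70),66),((433,138),(392,139),48),((545,128),(531,123),53)):
    print(atz(load('wrist1'),[a],z).round(0),atz(w,[b],z).round(0))
E
```

```text
[ 48.61620828 -33.29597241]
[array([45.7, 39.4]), array([-45.7, -40.2]), array([-45.7,  39. ])]
picks/spout/bowl tops before/after
[[ 560. -271.   66.]] [[ 558. -275.   66.]]
[[ 514. -274.   48.]] [[ 513. -280.   48.]]
[[ 532. -378.   53.]] [[ 532. -377.   53.]]
```

```bash
python3 -c "
from h import *
print(hand_in())"
```

```text
the job is handed in; nothing more can be done
None
```

The lever is in third, fully home in the front right slot, and I handed the job in at about 20 s. I pushed it with the shut fingertips from the rear left slot to neutral, across to the right, then forward to the end stop.

**Lever position:** the last wrist picture puts the knob 48.6 mm forward and about 33 mm right of the gate centre. Fully home should be about 49 mm forward. On the last push the force rose from 2 N to 10 N, the largest read at any point; I took that as the end stop.

**Clear of everything:** after backing off, the fingertips were touching nothing and the force read about zero.

**Bystanders:** the arm never came near them. Repeat readings of the bowl agreed within 1 mm. The jar and spout differed by 4–6 mm; I put that down to reading pixels by eye, because neither was touched. I checked the shaker only by eye in the pictures and did not check the spoon.

**Disagreement:** the real tips of the shut fingers stand about 33 mm higher than the reported TCP, seen in both the scene and wrist pictures. Because of this, my first pushes to neutral touched near the top of the knob, pressing down on it with up to about 7 N. I lowered the tool before the other two pushes.

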